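Blow the circuit boards clean at the air station

ROBOT

A 6-joint arm with a two-finger parallel gripper is mounted at the origin on a cart in front of the work surface, level with it; the furniture and walls round the work are solid. World frame = base frame: x ahead of the robot, y to its left, z up, the work surface at z = 0. Lengths are in m, angles in rad, forces in N, time in s.
With the tool pointing down it reaches from about 0.275 to 0.825 m from the base axis. Payload 4.9 kg.
Tool frame: the origin (TCP) lies midway between the tips of the shut fingers; the grasp point (between the pads) lies 19 mm behind it (bot.grip_depth is the distance from the TCP to the grasp point, in m); z points along the fingers, y is the line along which they close (so a half turn about z gives the same grasp; the last joint's range is limited). The gripper opens to 85 mm and grips with 20 to 120 N. Pads are 22 mm wide; open, the fingers measure 114 mm over their backs; the gripper's body (76 mm by 85 mm) begins 54 mm behind the grasp point. The pads swing forward as they close: fully open they stand 13 mm farther back than shut.
Start: joints at [1.189, 0.326, -0.193, 1.052, 0, 1.437], TCP at [0.135, 0.533, 0.205] pointing down, gripper open.
Joint ranges: [-2.65, 2.65], [-0.97, 1.79], [-1.3, 1.35], [-1.93, 2.1], [-1.47, 1.37], [-3.14, 3.14]. Speed limits (rad/s): [2.57, 2.57, 3.14, 3.14, 3.14, 3.14].

INTERFACE

Orientations are given as a unit quaternion [w, x, y, z].
In Python, from cell import bot gives the robot as it stands. Calls block until the motion is done:
- bot.move_pose(position, orientation): joint-space move of the TCP to a pose.
- bot.move_linear(position, speed=0.15, rotation=None, until_force=None): straight line of the TCP; rotation=None keeps the orientation; speed is the mean speed in m/s. With until_force (N) it stops when the force on the tool has changed by that much, and returns True; else False.
- bot.goto_joints(angles): joint-space move.
- bot.set_gripper(opening, grasp_force=None): opening from 0.0 (shut) to 1.0 (fully open); grasp_force is the grip in N (None keeps the last); returns when the fingers have stopped.
- bot.wait(seconds).
- bot.solve_ik(position, orientation): joint angles nearest the present ones, or None.
- bot.camera(name): name is "side" or "top"; returns the picture (384x512x3 uint8, red, green, blue); there is no depth.
- bot.calibration(name): a dict with "mtx" (3x3 intrinsics, pixels), "extrinsics" (4x4, takes a point from world to camera coordinates). Camera axes: x right, y down, z forward; pixel columns grow to the right and rows downward; lengths in m; the calibration is good to about 2 mm. A picture is of the moment at which its call begins. calibration takes no time and is no camera call.
A pose or a line that the arm cannot do raises bot.PlanningError and nothing moves.
- bot.close_job(): hands the job in; it is judged then, once.
Trained networks look in the newest picture that a camera, given by its name, has taken for a name from the list of things; names that differ only in an ending like _2 or _b are one class to them, and where a whole thing is asked for, a point or a joint stands for the part that bears it (a point fixed in the world has none). Each returns a list of dicts, best first, with "confidence" (0 to 1); they miss things now and then, are a little off and sometimes report something else, mostly with a low value. They report only what shows in the picture. A call takes as long as a camera call.
- bot.search_frame(camera, thing): "bbox" ([left, top, width, height] in pixels, round what is visible of it).
Readings, each from a call of its own:
- bot.read_clock(): time.
- bot.read_joint_positions(): joint angles.
- bot.read_joint_vel(): joint speeds.
- bot.read_joint_efforts(): joint torques, N m.
- bot.read_position(): TCP position.
- bot.read_tool_rot(): TCP orientation.
- bot.read_ft_force(): force on the tool from outside, world axes, zero at the start.
- bot.read_moment(): the same for the moment, N m.
- bot.read_gripper_width(): opening from 0.0 (shut) to 1.0 (fully open).
- bot.read_finger_force(): force on a finger pad.
Only numpy, scipy, OpenCV 4.12 (cv2) and the standard library are available. Lean on these libraries where they do the work, as an engineer would, in place of code of your own. Each camera call takes 0.05 s, during which the arm holds its last target. There are 200 camera calls.

TASK

Lay every circuit board that is on the bench, in its grey carrier, flat and side by side on the black rubber mat, then turn the spoked valve wheel anticlockwise until the air is fully open. Squeeze the blow gun's trigger past its pressure point into the second stage and keep it there for a good two seconds, then let go and turn the wheel clockwise until the air is fully shut again, leaving the boards on the mat. Leave everything else on the bench where it is.

Things in the scene. Friction and masses are not known exactly. Their poses are not given: they have to be found in the camera images.
- mat_centre (a point): Centre of the top face of the black ribbed rubber mat (170 mm along its x, 240 mm along its y, 6 mm thick, fixed). Its x axis points to the back of the bench, towards the blow gun behind the mat's far long edge, its y axis to the left, z up.
- gun_grip (a point): Grip of the blow gun, clamped upside down behind the mat: a grey post 25 mm thick along x, 26 mm wide along y, standing up to 132 mm above the bench, free above. Axes as mat_centre. The point is 105 mm up, half-way between the grip's back (17 mm off at +x) and the front of the fully squeezed trigger blade (17 mm off at -x). Grip and blade: 48 mm at rest, 41 at the pressure point, 34 fully squeezed.
- stage_one (a joint): First stage of the trigger, m: 0 at rest, 0.007 at the pressure point (2 to 4 N). The blade's spring returns it when let go.
- stage_two (a joint): Second stage of the trigger, m: stays 0 until the blade is pressed beyond the pressure point with about 9 N, then grows to 0.007 at the end (13 N): full blast. It springs back when let go.
- wheel_hub (a point): Hub of the air valve's capstan: on its upright axis, at the height of the spokes, 90 mm above the bench. Hub 36 mm across, its top 19 mm above this point. Four steel spokes, 10 mm thick, stand out level at right angles and end in black balls (18 mm) 74 mm from the axis. Under the spokes is only the brass valve body, within 24 mm of the axis, and a low pipe to the back. x axis: to the valve's back.
- wheel (a joint): Turn of the capstan, rad, anticlockwise seen from above: 0 shut at its stop, 4.2 fully open at its stop. Turns stiffly (0.12 N m) and stays where it is left. At 0 the spokes point along +x, +y, -x and -y of wheel_hub, and turn with this value.
- carrier_green_centre (a point): Centre, 6 mm above its underside, of the grey plastic carrier block of the green circuit board: 64 mm along its x, 90 mm along its y, 12 mm high (22 mm with the board screwed to its top, which is a little smaller), 60 g or so, z up. None if it is not there today.
- carrier_black_centre (a point): Centre, 6 mm above its underside, of the grey plastic carrier block of the black circuit board: 54 mm along its x, 75 mm along its y, 12 mm high (22 mm with the board screwed to its top, which is a little smaller), 60 g or so, z up. None if it is not there today.
- carrier_blue_centre (a point): Centre, 6 mm above its underside, of the grey plastic carrier block of the blue circuit board: 50 mm along its x, 65 mm along its y, 12 mm high (22 mm with the board screwed to its top, which is a little smaller), 60 g or so, z up. None if it is not there today.
- swab_pot: Bystander: yellow pot of cotton swabs, 60x61x82 mm, standing on the bench; origin at the centre of its underside. Not part of the job.
- steel_cup: Bystander: steel cup with picks and a brush in it, 69x69x171 mm, standing on the bench; origin at the centre of its underside. Not part of the job.
- solder_reel: Bystander: reel of solder, 54 mm across, 32 mm high, standing on the bench; origin at the centre of its underside. Not part of the job.
- tape_black: Bystander: roll of black tape, 62 mm across, 19 mm high, standing on the bench; origin at the centre of its underside. Not part of the job.
- jar_red: Bystander: small red-capped jar, 34 mm across, 34 mm high, standing on the bench; origin at the centre of its underside. Not part of the job.
- nozzle (a point): Tip of the gun's brass nozzle (8 mm thick), 36 mm above the bench over the mat's far edge, 27 mm inside it. Axes as mat_centre; the gun's barrel runs from here along +x.
- blade_front (a point): Middle of the front face of the black trigger blade, on the mat side of the grip: 22 mm wide along y, 8 mm thick, reaching from 72 to 130 mm above the bench. Squeezed, it slides straight along +x (axes as mat_centre) into the grip. Moves with the blade.
- gauge (a point): Pressure gauge (48 mm across, top 172 mm above the bench) on a riser at the valve's back, 100 mm from the wheel's axis; the hand cannot pass here round the wheel, but has room round the rest of it.

How it is judged:
On the way, in this order (a step that is already met when the one before it is completed fails the run):
1. every board lies flat on the mat, let go (x of carrier_green_centre in the frame of mat_centre between -0.085 and 0.085 m and y of carrier_green_centre in the frame of mat_centre between -0.12 and 0.12 m and height (world z) of each of carrier_green_centre, carrier_black_centre, carrier_blue_centre below 0.018 m and angle between each of carrier_green_centre, carrier_black_centre, carrier_blue_centre's own z axis and vertical below 0.12 rad and x of carrier_black_centre in the frame of mat_centre between -0.085 and 0.085 m and y of carrier_black_centre in the frame of mat_centre between -0.12 and 0.12 m and x of carrier_blue_centre in the frame of mat_centre between -0.085 and 0.085 m and y of carrier_blue_centre in the frame of mat_centre between -0.12 and 0.12 m and linear speed of each of carrier_green, carrier_black, carrier_blue below 0.02 m/s and contact force between the fingers and carrier_green below 0.5 N and contact force between the fingers and carrier_black below 0.5 N and contact force between the fingers and carrier_blue below 0.5 N), for 0.3 s.
2. the valve is fully open (value of joint wheel above 3.85 rad), for 0.2 s.
3. full blast: the trigger is held in its second stage for 1.5 s with the valve open and the boards on the mat (value of joint stage_two above 0.003 m and value of joint wheel above 3.85 rad and x of carrier_green_centre in the frame of mat_centre between -0.085 and 0.085 m and y of carrier_green_centre in the frame of mat_centre between -0.12 and 0.12 m and height (world z) of each of carrier_green_centre, carrier_black_centre, carrier_blue_centre below 0.018 m and angle between each of carrier_green_centre, carrier_black_centre, carrier_blue_centre's own z axis and vertical below 0.12 rad and x of carrier_black_centre in the frame of mat_centre between -0.085 and 0.085 m and y of carrier_black_centre in the frame of mat_centre between -0.12 and 0.12 m and x of carrier_blue_centre in the frame of mat_centre between -0.085 and 0.085 m and y of carrier_blue_centre in the frame of mat_centre between -0.12 and 0.12 m), for 1.5 s.
4. the trigger is let go (value of joint stage_one below 0.002 m), for 0.2 s.
5. the valve is shut (value of joint wheel below 0.3 rad), for 0.2 s.
At the end, for the whole second after the job is handed in: Every board present lies flat (within 0.12 rad) on the mat, its centre over the mat and none on top of another, at rest; the wheel is back within 0.3 rad of its shut stop; the trigger is out at rest (within 2 mm) (x of carrier_green_centre in the frame of mat_centre between -0.085 and 0.085 m and y of carrier_green_centre in the frame of mat_centre between -0.12 and 0.12 m and height (world z) of each of carrier_green_centre, carrier_black_centre, carrier_blue_centre below 0.018 m and angle between each of carrier_green_centre, carrier_black_centre, carrier_blue_centre's own z axis and vertical below 0.12 rad and x of carrier_black_centre in the frame of mat_centre between -0.085 and 0.085 m and y of carrier_black_centre in the frame of mat_centre between -0.12 and 0.12 m and x of carrier_blue_centre in the frame of mat_centre between -0.085 and 0.085 m and y of carrier_blue_centre in the frame of mat_centre between -0.12 and 0.12 m and linear speed of each of carrier_green, carrier_black, carrier_blue below 0.02 m/s and value of joint wheel below 0.3 rad and value of joint stage_one below 0.002 m and value of joint stage_two below 0.001 m); the robot touches nothing.
It fails at once if a bystander is shoved more than 5 cm or knocked over (distance of any of swab_pot, steel_cup, solder_reel, tape_black, jar_red from where it was at the start of the episode above 0.05 m or angle between any of swab_pot, steel_cup, solder_reel, tape_black, jar_red's own z axis and vertical above 0.6 rad).
Of carrier_green, carrier_black, carrier_blue only 2 to 3 are there at a start; the rules pass over those that are not, and their reading is None.
At some moment in a run one of carrier_green, carrier_black, carrier_blue may be knocked a few centimetres aside while the robot is not near it.
Once in a run the grip may slacken for a moment while it holds something.
It also fails if it takes over 192 s, if anything falls off the work surface, if the arm or the gripper's body presses on something with over 40 N, if the wrist force passes 120 N, or if a joint passes its speed limit or range.

## Working session

There is one attempt and no reset: what is moved stays moved. The work goes in short steps, each a Python script; the robot and the scene stay as the last script left them, time stands still between calls to the robot, and variables do not carry over. Pictures are saved under pics/ and viewed, at most 14 in all, crops included, and the job is handed in when it is done.

```bash
mkdir -p pics; ls; python3 - <<'E'
from cell import bot
import cv2,numpy as np
for c in("top","side"):
    im=bot.camera(c); cv2.imwrite(f"pics/{c}0.png",cv2.resize(im[:,:,::-1],(800,600),interpolation=cv2.INTER_CUBIC))
    k=bot.calibration(c);print(c,k["mtx"].round(1).tolist(),k["extrinsics"].round(3).tolist())
    for t in["carrier_green_centre","carrier_black_centre","carrier_blue_centre","wheel","gun_grip","blade_front","stage_one","gauge","swab_pot","steel_cup","solder_reel","tape_black","jar_red","nozzle"]:
        print(t,[(np.round(d["bbox"]).tolist(),round(d["confidence"],2)) for d in bot.search_frame(c,t)[:2]])
print(bot.read_clock(),bot.read_tool_rot(),bot.grip_depth)
E
```

```text
pics
top [[466.6, 0.0, 257.1], [0.0, 466.6, 190.9], [0.0, 0.0, 1.0]] [[0.006, -1.0, -0.021, 0.208], [-0.997, -0.004, -0.073, 0.577], [0.073, 0.021, -0.997, 1.46], [0.0, 0.0, 0.0, 1.0]]
carrier_green_centre []
carrier_black_centre [([286.0, 216.0, 29.0, 25.0], 0.87)]
carrier_blue_centre [([320.0, 207.0, 18.0, 21.0], 0.68)]
wheel [([283.0, 138.0, 52.0, 56.0], 0.85), ([204.0, 219.0, 4.0, 10.0], 0.26)]
gun_grip [([182.0, 197.0, 98.0, 94.0], 0.56), ([204.0, 219.0, 4.0, 9.0], 0.26)]
blade_front [([202.0, 217.0, 9.0, 14.0], 0.41)]
stage_one [([263.0, 178.0, 14.0, 16.0], 0.54), ([202.0, 219.0, 5.0, 6.0], 0.53)]
gauge [([275.0, 142.0, 55.0, 49.0], 0.77), ([182.0, 198.0, 101.0, 94.0], 0.47)]
swab_pot [([165.0, 214.0, 18.0, 20.0], 0.83)]
steel_cup [([240.0, 153.0, 24.0, 23.0], 0.66)]
solder_reel [([274.0, 197.0, 12.0, 17.0], 0.59), ([185.0, 200.0, 96.0, 90.0], 0.41)]
tape_black [([262.0, 176.0, 14.0, 17.0], 0.46)]
jar_red [([204.0, 218.0, 4.0, 7.0], 0.32)]
nozzle [([183.0, 200.0, 99.0, 89.0], 0.85), ([288.0, 214.0, 28.0, 29.0], 0.68)]
side [[478.1, 0.0, 258.1], [0.0, 478.1, 190.2], [0.0, 0.0, 1
[... 353 characters left out ...]
, 228.0, 124.0, 66.0], 0.73)]
blade_front [([235.0, 212.0, 19.0, 24.0], 0.7), ([250.0, 233.0, 7.0, 24.0], 0.48)]
stage_one [([222.0, 165.0, 39.0, 24.0], 0.25)]
gauge [([207.0, 160.0, 53.0, 54.0], 0.69), ([222.0, 227.0, 122.0, 66.0], 0.65)]
swab_pot [([249.0, 232.0, 10.0, 22.0], 0.23)]
steel_cup [([205.0, 178.0, 25.0, 59.0], 0.9), ([224.0, 166.0, 36.0, 24.0], 0.66)]
solder_reel [([260.0, 212.0, 19.0, 13.0], 0.79)]
tape_black [([249.0, 233.0, 8.0, 25.0], 0.75), ([231.0, 215.0, 24.0, 20.0], 0.7)]
jar_red [([282.0, 292.0, 14.0, 22.0], 0.66)]
nozzle [([221.0, 227.0, 122.0, 70.0], 0.97), ([261.0, 209.0, 17.0, 16.0], 0.4)]
1.5 [-7.99275036e-06  1.23604008e-01  9.92331622e-01 -1.28207223e-05] 0.0187
```

View pics/top0.png

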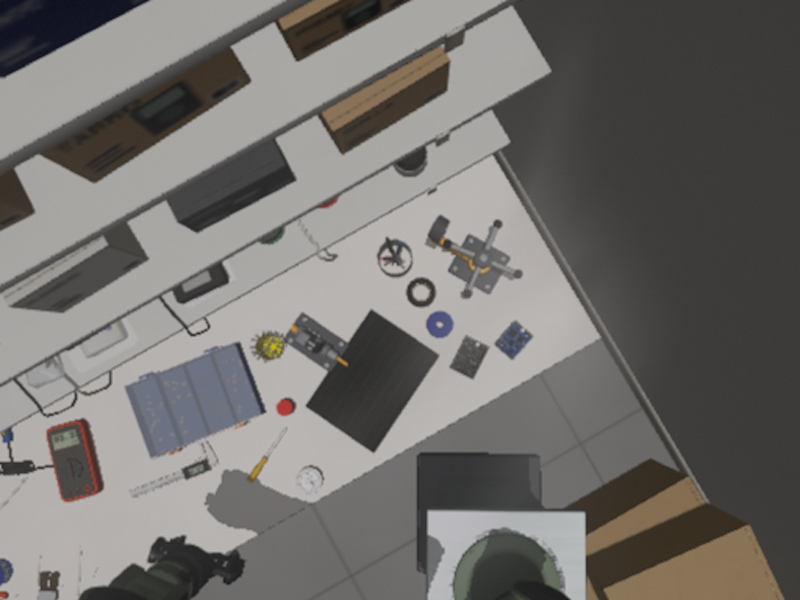

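View pics/side0.png

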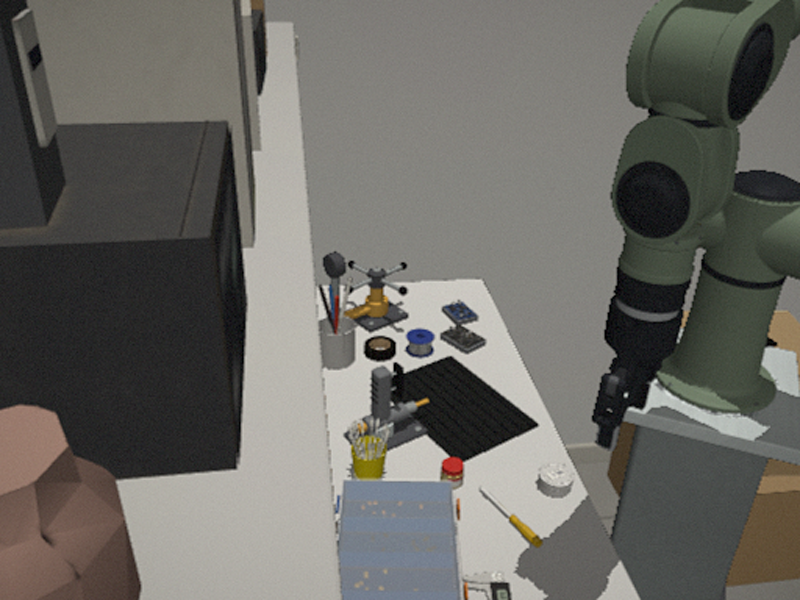

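The top view shows the black mat (corners at about (373,310),(438,356),(374,451),(307,406) in the 800×600 picture), with the gun at (320,345) and the wheel at (484,259). The black board is at (468,356) and the blue one at (514,340). There is no green board; the side view agrees.

```bash
cat > h.py <<'E'
from cell import bot
import cv2,numpy as np
def toworld(c,uv,z):
    k=bot.calibration(c);M=np.array(k["mtx"]);E=np.array(k["extrinsics"]);R,t=E[:3,:3],E[:3,3]
    o=-R.T@t; d=R.T@np.linalg.inv(M)@np.array([uv[0],uv[1],1.0]); return (o+d*(z-o[2])/d[2])
def topix(c,p):
    k=bot.calibration(c);q=np.array(k["extrinsics"])@np.r_[p,1];q=np.array(k["mtx"])@q[:3];return q[:2]/q[2]
E
python3 - <<'E'
from h import *
im=bot.camera("top");im2=bot.camera("side")
np.save("top.npy",im);np.save("side.npy",im2)
cv2.imwrite("pics/topc.png",cv2.resize(im[130:280,170:350,::-1],None,fx=4,fy=4,interpolation=cv2.INTER_CUBIC))
cv2.imwrite("pics/sidec.png",cv2.resize(im2[155:305,195:355,::-1],None,fx=4,fy=4,interpolation=cv2.INTER_CUBIC))
g=im.max(2).astype(np.uint8)
m=((g<70)).astype(np.uint8); m[:190]=0;m[295:]=0;m[:,:185]=0;m[:,285:]=0
n,l,s,_=cv2.connectedComponentsWithStats(m)
i=1+s[1:,4].argmax(); r=cv2.minAreaRect(np.argwhere(l==i)[:,::-1].astype(np.float32))
b=np.array([toworld("top",p,.006)[:2] for p in cv2.boxPoints(r)]);print("mat",s[i],b.round(3).tolist(),b.mean(0),[np.linalg.norm(b[k]-b[k-1]).round(3) for k in range(4)])
bg=np.median(im[225:240,330:345].reshape(-1,3),0);print(bg)
m=(np.abs(im.astype(int)-np.array([170,165,160])).max(2)>0)
m=(g<130).astype(np.uint8)
for nm,(x,y,w,h) in dict(black=(284,211,31,34),blue=(314,201,30,32)).items():
    q=np.zeros_like(m);q[y:y+h,x:x+w]=m[y:y+h,x:x+w]
    n,l,s,_=cv2.connectedComponentsWithStats(q);i=1+s[1:,4].argmax()
    r=cv2.minAreaRect(np.argwhere(l==i)[:,::-1].astype(np.float32))
    b=np.array([toworld("top",p,.014)[:2] for p in cv2.boxPoints(r)]);print(nm,r,b.round(3).tolist(),b.mean(0).round(4),[np.linalg.norm(b[k]-b[k-1]).round(3) for k in range(4)])
E
```

```text
mat [ 196  199   77   90 3697] [[0.363, 0.417], [0.561, 0.287], [0.463, 0.139], [0.267, 0.268]] [0.4134164  0.27766969] [np.float64(0.176), np.float64(0.236), np.float64(0.178), np.float64(0.235)]
[185. 181. 178.]
black ((299.9000244140625, 228.20004272460938), (16.994115829467773, 22.807889938354492), 26.56505012512207) [[0.438, 0.115], [0.503, 0.083], [0.479, 0.035], [0.415, 0.067]] [0.459  0.0751] [np.float64(0.054), np.float64(0.072), np.float64(0.054), np.float64(0.072)]
blue ((328.10174560546875, 217.0265350341797), (15.615966796875, 20.037355422973633), 41.18592834472656) [[0.487, 0.025], [0.535, -0.017], [0.503, -0.054], [0.455, -0.012]] [ 0.4948 -0.0143] [np.float64(0.049), np.float64(0.064), np.float64(0.049), np.float64(0.064)]
```

View pics/topc.png

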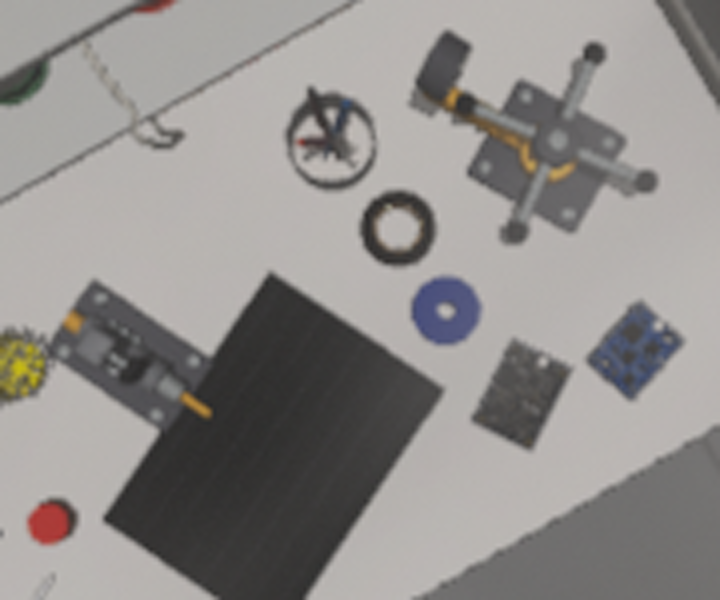

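View pics/sidec.png

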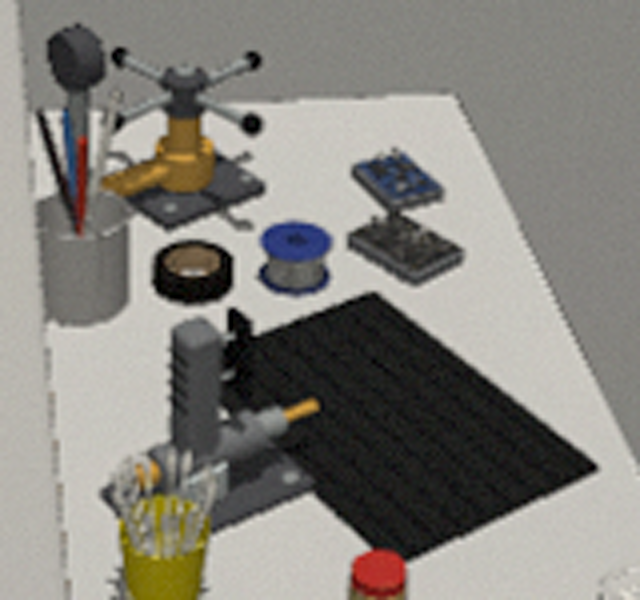

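The crop confirms two boards, black at (521,394) and blue at (636,350). The hub top is at (559,140), with balls at (593,53), (646,181), (515,232) and (464,102). The gauge is at (445,65) and the nozzle tip at (208,415). In the side crop the grip top is at (195,328) and the blade is just right of it at (240,350).

```bash
python3 - <<'E'
from h import *
T=lambda u,v,z:toworld("top",(170+u/4,130+v/4),z)
S=lambda u,v,z:toworld("side",(195+u/4,155+v/4),z)
c=np.array([.4134,.2777]);xm=np.array([.549,.836]);xm/=np.linalg.norm(xm);ym=np.array([-xm[1],xm[0]])
def mf(p):d=p[:2]-c;return np.round([d@xm,d@ym],4)
print("mat corners side",[mf(S(u,v,.006)) for u,v in[(376,292),(597,467),(405,558)]])
print("mat corners top",[mf(T(u,v,.006)) for u,v in[(272,272),(443,388),(104,519)]])
print("nozzle",mf(T(208,415,.036)),mf(S(317,404,.036)))
print("grip top S",mf(S(195,328,.132)),S(195,328,.132))
print("blade top S",mf(S(236,312,.130)))
hub=T(559,140,.109);B=[T(u,v,.09) for u,v in[(464,102),(593,53),(646,181),(515,232)]]
print("hub",hub,"side",S(184,74,.109),"balls mean",np.mean(B,0))
h=np.mean(B,0)
for b in B:print(np.linalg.norm((b-h)[:2]).round(3),np.degrees(np.arctan2(*(b-h)[1::-1])).round(1))
print("side balls",[S(u,v,.09).round(3).tolist() for u,v in[(119,56),(254,61),(253,124),(119,122)]])
print("gauge",S(76,57,.15),T(445,65,.16))
im=np.load("top.npy");im2=np.load("side.npy")
a=cv2.resize(im[195:240,175:230,::-1],None,fx=7,fy=7,interpolation=cv2.INTER_CUBIC);b=cv2.resize(im2[225:285,215:280,::-1],None,fx=6,fy=6,interpolation=cv2.INTER_CUBIC)
o=np.zeros((380,790,3),np.uint8);o[:315,:385]=a;o[:360,390:780]=b;cv2.imwrite("pics/gun.png",o)
E
```

```text
mat corners side [array([-0.0929, -0.1128]), array([-0.0892,  0.1223]), array([0.0686, 0.1207])]
mat corners top [array([ 0.0735, -0.1204]), array([-0.092 , -0.1189]), array([0.0755, 0.1176])]
nozzle [0.0504 0.001 ] [0.0473 0.001 ]
grip top S [ 0.1422 -0.    ] [0.49146338 0.396555   0.132     ]
blade top S [ 0.1106 -0.0027]
hub [0.6485986  0.05214506 0.109     ] side [0.64386877 0.06207036 0.109     ] balls mean [0.64965834 0.05385914 0.09      ]
0.075 66.2
0.074 -23.4
0.075 -113.2
0.075 156.5
side balls [[0.718, 0.022, 0.09], [0.616, -0.015, 0.09], [0.579, 0.082, 0.09], [0.672, 0.12, 0.09]]
gauge [0.69574096 0.14171849 0.15      ] [0.69649291 0.13919099 0.16      ]
```

View pics/gun.png

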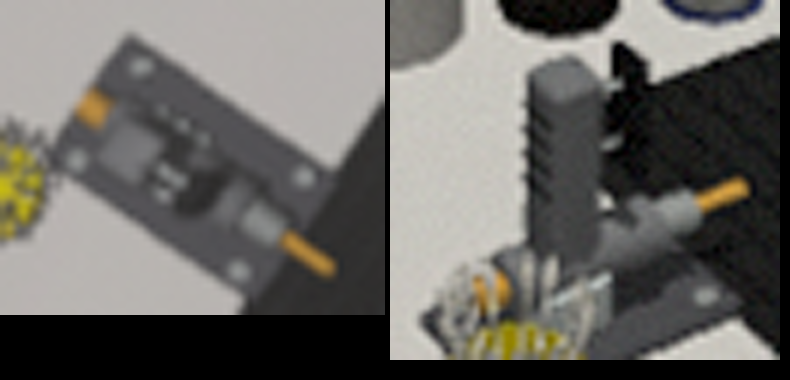

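The gun is confirmed: grip top at about (565,78) in the right half, blade on the mat side. The mat centre needs shifting by -9 mm in x, because the blob swallowed some of the gun's base plate. Next I pick the boards.

```bash
cat >> h.py <<'E'
from scipy.spatial.transform import Rotation as Rn
MC=np.array([.4085,.2702]);XM=np.array([.549,.836])/np.hypot(.549,.836);YM=np.array([-XM[1],XM[0]])
MYAW=np.arctan2(XM[1],XM[0])
HUB=np.array([.649,.054]);WYAW=np.radians(66.5)
def mat(x,y):return MC+x*XM+y*YM
def Q(a):  # tool down, tool y along world angle a
    y=np.array([np.cos(a),np.sin(a),0]);z=np.array([0,0,-1.]);x=np.cross(y,z)
    q=Rn.from_matrix(np.c_[x,y,z]).as_quat();return q[[3,0,1,2]]
def Qbest(p,a): # of the two half turns the one nearer the present joints
    j=np.array(bot.read_joint_positions());best=None
    for k in(0,np.pi):
        s=bot.solve_ik(p,Q(a+k))
        if s is not None:
            c=abs(np.array(s)[5])
            if best is None or c<best[0]:best=(c,Q(a+k),s)
    return best[1]
def find_board(im,box,z=.014):
    x,y,w,h=box;m=(im.max(2)<130).astype(np.uint8);q=np.zeros_like(m);q[y:y+h,x:x+w]=m[y:y+h,x:x+w]
    n,l,s,_=cv2.connectedComponentsWithStats(q);i=1+s[1:,4].argmax()
    b=np.array([toworld("top",p,z)[:2] for p in cv2.boxPoints(cv2.minAreaRect(np.argwhere(l==i)[:,::-1].astype(np.float32)))])
    e=[b[1]-b[0],b[2]-b[1]];e.sort(key=np.linalg.norm);a=np.arctan2(e[0][1],e[0][0])%np.pi
    return b.mean(0),a,[np.linalg.norm(v).round(3) for v in e]
def pick(xy,a,width):
    q=Qbest([*xy,.1],a);bot.set_gripper((width+.014)/.085)
    bot.move_pose([*xy,.10],q);bot.move_linear([*xy,.02],speed=.15)
    hit=bot.move_linear([*xy,-.006],speed=.03,until_force=4)
    z=bot.read_position()[2]+.003;bot.move_linear([*xy,z],speed=.05)
    bot.set_gripper(0,grasp_force=60)
    print("hit",hit,"z",z,"w",bot.read_gripper_width()*85,"f",bot.read_finger_force())
    bot.move_linear([*xy,z+.05],speed=.1)
    print("lifted w",bot.read_gripper_width()*85,"f",bot.read_finger_force(),"t",bot.read_clock());return z
def place(xy,z):
    q=Qbest([*xy,z+.05],MYAW)
    bot.move_linear([*xy,z+.05],speed=.15,rotation=q)
    print("over w",bot.read_gripper_width()*85,"f",bot.read_finger_force())
    bot.move_linear([*xy,z+.010],speed=.1)
    bot.move_linear([*xy,z+.004],speed=.02,until_force=4)
    bot.set_gripper(min(1,bot.read_gripper_width()+.2))
    p=bot.read_position();bot.move_linear([*xy,.13],speed=.15)
    print("placed at z",p[2],"t",bot.read_clock())
E
python3 - <<'E'
from h import *
T=lambda u,v,z:toworld("top",(170+u/4,130+v/4),z)
p=toworld("top",(175+128/7,195+150/7),.132);d=p[:2]-MC;print("grip top view, mat frame",d@XM,d@YM)
print("cup",T(332,140,.08))
im=bot.camera("top");xy,a,e=find_board(im,(284,211,31,34));print(xy,np.degrees(a),e)
z=pick(xy,a,.054)
place(mat(-.02,.055),z)
E
```

```text
grip top view, mat frame 0.15141231404743524 -0.0008118449438387909
cup [0.6517912 0.2232444 0.08     ]
[0.45896822 0.07507516] 63.66463292705635 [np.float64(0.054), np.float64(0.072)]
hit False z -0.0029066213645816295 w 0.36135412887581975 f 0.0
lifted w 0.23646130687250627 f 0.0 t 7.2667
over w -0.053945704078515566 f 0.0
placed at z 0.0011572006624037262 t 11.3
```

```bash
python3 - <<'E'
from h import *
bot.move_linear([*mat(0.02,.2),.2],speed=.2)
o=[]
for c in("top","side"):
    im=bot.camera(c);np.save(c+".npy",im)
a=np.load("top.npy")[130:290,170:360,::-1];b=np.load("side.npy")[155:315,195:355,::-1]
cv2.imwrite("pics/m1.png",cv2.resize(np.hstack([a,b]),None,fx=2.28,fy=2.28,interpolation=cv2.INTER_CUBIC))
E
```

```text
(no output)
```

View pics/m1.png

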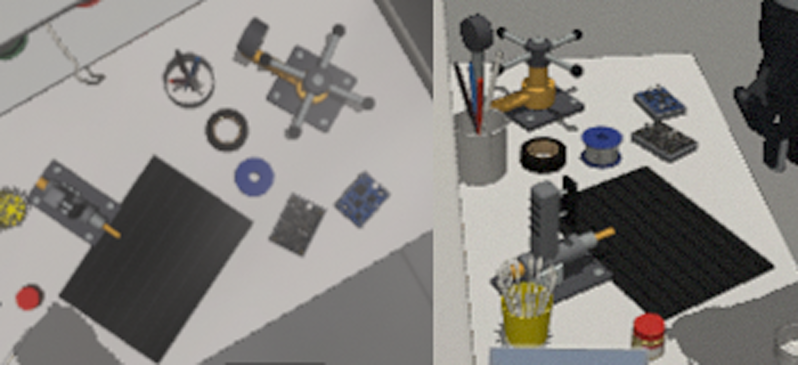

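The black board has not moved (297,223 in this picture), so the fingers closed beside or above it. I'll check the hand's position against the picture over the board.

```bash
python3 - <<'E'
from h import *
print(topix("top",[.135,.533,.205])*1.5625)
xy,a,e=find_board(np.load("top.npy"),(284,211,31,34));print(xy,np.degrees(a),e)
bot.set_gripper(.8);print(bot.read_gripper_width())
q=Qbest([*xy,.1],a);bot.move_pose([*xy,.10],q);bot.move_linear([*xy,.045],speed=.15)
print(bot.read_position(),Rn.from_quat(np.array(bot.read_tool_rot())[[1,2,3,0]]).as_matrix().round(3).tolist(),q,np.round(bot.read_joint_positions(),2))
o=[]
for c,x,y in(("top",240,150),("side",230,130)):
    im=bot.camera(c)[y:y+120,x:x+120,::-1].copy();im=cv2.resize(im,None,fx=3.3,fy=3.3,interpolation=cv2.INTER_CUBIC)
    for z in(.045,.1):
        u=(topix(c,[*xy,z])-[x,y])*3.3;cv2.circle(im,tuple(int(k) for k in u),4,(0,0,255),1)
    o.append(im)
cv2.imwrite("pics/m2.png",np.hstack(o))
E
```

```text
[214.37743517 541.37187733]
[0.4589671  0.07507287] 63.6646329270564 [np.float64(0.051), np.float64(0.072)]
0.8010454834684163
[0.4588504  0.07568836 0.04523576] [[-0.897, 0.442, -0.0], [0.442, 0.897, 0.0], [0.0, -0.0, -1.0]] [0.         0.22780171 0.97370754 0.        ] [ 0.    0.36 -0.62  0.59  0.    0.46]
```

View pics/m2.png

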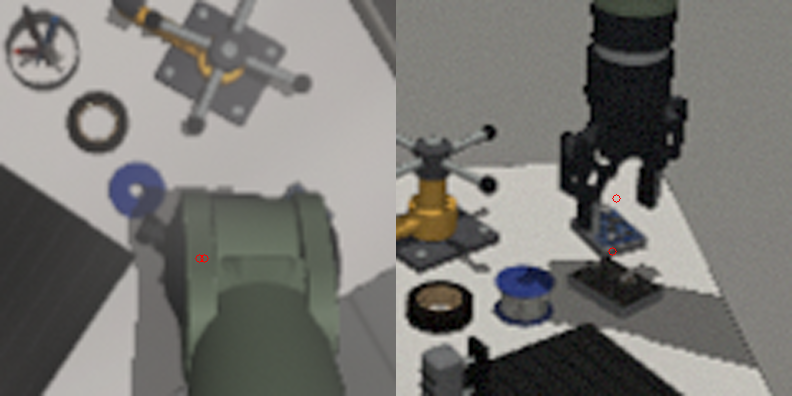

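In the side view the fingertips are at about (590,225) and (648,200), some 25 mm higher than the TCP projection at (612,250) suggests. Before relying on it, I'll compare with the fingers shut.

```bash
python3 - <<'E'
from h import *
p=bot.read_position();o=[]
for w in(0,.5,1):
    bot.set_gripper(w);print(w,bot.read_gripper_width())
    im=bot.camera("side")[140:220,270:340,::-1].copy();im=cv2.resize(im,None,fx=3.8,fy=3.8,interpolation=cv2.INTER_CUBIC)
    for z in(0,.02,.035):
        u=(topix("side",[*p[:2],p[2]+z])-[270,140])*3.8;cv2.circle(im,tuple(int(k) for k in u),2,(0,0,255),-1)
    o.append(im)
cv2.imwrite("pics/m3.png",np.hstack(o))
E
```

```text
0 0.0010250689196694648
0.5 0.4982434861504462
1 1.001338911404896
```

View pics/m3.png

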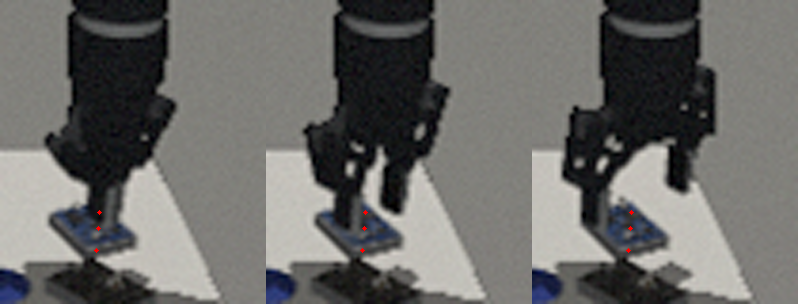

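Shut, the tips end about 20 mm above the reported TCP. I'll measure the height by touching the mat.

```bash
python3 - <<'E'
from h import *
p=bot.read_position();bot.move_linear([*p[:2],.1]);bot.set_gripper(0)
xy=mat(-.03,-.05);q=Qbest([*xy,.1],MYAW);bot.move_pose([*xy,.1],q);bot.move_linear([*xy,.03])
h=bot.move_linear([*xy,-.03],speed=.02,until_force=4);print(h,bot.read_position(),bot.read_ft_force(),bot.read_clock())
# tip position by both cameras
c=bot.read_position()
o=[]
for n in("side","top"):
    u=topix(n,[*xy,.006]);x,y=(u-40).astype(int);im=cv2.resize(bot.camera(n)[y:y+80,x:x+80,::-1],None,fx=5,fy=5,interpolation=cv2.INTER_CUBIC)
    cv2.circle(im,tuple(int(k) for k in (u-[x,y])*5),2,(0,0,255),-1);o.append(im)
cv2.imwrite("pics/m4.png",np.hstack(o))
bot.move_linear([*xy,.1])
E
```

```text
True [ 0.43388173  0.2176756  -0.02024484] [-0.66497501 -0.03949858  6.27541545] 21.525
```

View pics/m4.png

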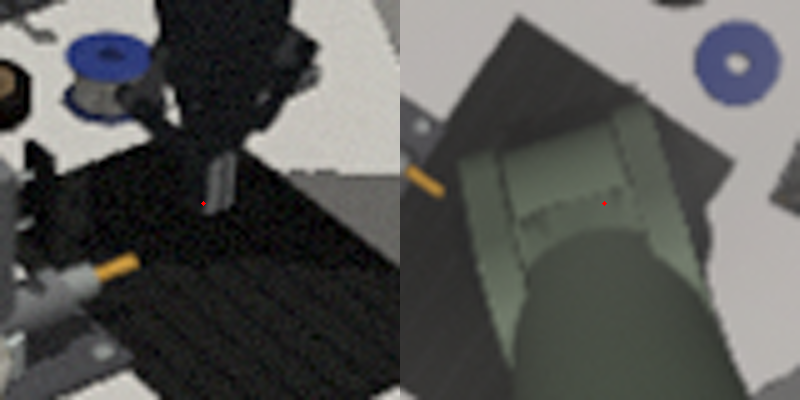

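Contact came at TCP z = -0.020 against a mat top of 0.006, so the hand is about 26 mm higher than reported. It also sits about 10 mm to the right of the red dot in the side view. Next I'll probe the bench, hub top and grip top to see how the error varies.

```bash
python3 - <<'E'
from h import *
ims=[]
bot.move_pose([*mat(-.03,.05),.2],Qbest([*mat(-.03,.05),.2],MYAW))
def probe(xy,z0,zt,a):
    q=Qbest([*xy,z0+.03],a);bot.move_pose([*xy,z0+.03],q)
    h=bot.move_linear([*xy,zt-.05],speed=.03,until_force=4);p=bot.read_position()
    j=np.round(bot.read_joint_positions(),3)
    print(h,"xy",xy.round(4),"pos",p.round(4),"dz",(zt-p[2]).round(4),j,"rad",np.hypot(*xy).round(3),bot.read_clock())
    u=topix("side",[*xy,zt]);x,y=(u-[40,45]).astype(int);im=bot.camera("side");np.save(f"p{len(ims)}.npy",im)
    im=cv2.resize(im[y:y+80,x:x+80,::-1],None,fx=3.3,fy=3.3,interpolation=cv2.INTER_CUBIC)
    cv2.circle(im,tuple(int(k) for k in (u-[x,y])*3.3),2,(0,0,255),-1);ims.append(im)
    bot.move_linear([*xy,z0+.04])
probe(mat(-.03,.17),.04,0,MYAW)
bot.move_linear([*mat(-.03,.05),.2],speed=.25)
probe(mat(.1512,0),.16,.132,MYAW)
bot.move_linear([*mat(-.03,.0),.2],speed=.25)
probe(HUB,.14,.109,WYAW)
bot.move_linear([*(HUB*.8),.18],speed=.25)
cv2.imwrite("pics/m5.png",np.hstack(ims))
E
```

```text
True xy [0.2499 0.3384] pos [ 0.25    0.3385 -0.0263] dz 0.0263 [ 0.759  0.424 -0.794  0.352 -0.     1.34 ] rad 0.421 26.75
True xy [0.4915 0.3966] pos [0.4914 0.3965 0.1058] dz 0.0262 [ 0.562  0.551 -0.104  0.916 -0.     1.143] rad 0.632 31.7333
True xy [0.649 0.054] pos [0.649  0.054  0.0778] dz 0.0312 [-0.03   0.611 -0.075  0.885 -0.     0.38 ] rad 0.651 37.3333
```

View pics/m5.png

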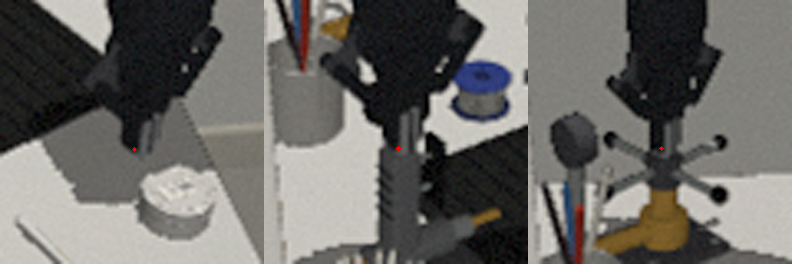

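Offset is a constant 26 mm in z (bench, grip top and mat agree), with 4 mm or less sideways towards image right. I'll include it, touch down by force and pick the black board with the hand fully open.

```bash
python3 - <<'E'
s=open('h.py').read()
s=s.replace("bot.set_gripper((width+.014)/.085)","bot.set_gripper(min(1,(width+.026)/.085))")
s=s.replace("move_linear([*xy,.02],speed=.15)","move_linear([*xy,-.005],speed=.15)").replace("[*xy,-.006],speed=.03","[*xy,-.04],speed=.03").replace("[2]+.003","[2]+.002")
open('h.py','w').write(s)
E
python3 - <<'E'
from h import *
bot.move_linear([*mat(0.02,.2),.2],speed=.25)
im=bot.camera("top")
for box in((284,211,31,34),(314,201,30,32)):print(find_board(im,box))
xy,a,e=find_board(im,(284,211,31,34))
z=pick(xy,a,.054)
if bot.read_gripper_width()>.5:place(mat(-.02,.055),z)
E
```

```text
(array([0.4589671 , 0.07507287]), np.float64(1.1111574616507292), [np.float64(0.051), np.float64(0.072)])
(array([ 0.49431272, -0.01424656]), np.float64(0.8507493001765152), [np.float64(0.049), np.float64(0.063)])
hit True z -0.035471347077546796 w 52.45901601420717 f 80.07471016142517
lifted w 52.008137134241096 f 62.54962205886841 t 46.1917
over w 52.23679991097681 f 68.30832481384277
placed at z -0.02432791332652933 t 50.1583
```

```bash
python3 - <<'E'
from h import *
bot.move_linear([*mat(0.02,.2),.2],speed=.25)
im=bot.camera("top");xy,a,e=find_board(im,(305,195,45,45));print(xy,a,e)
z=pick(xy,a,.050)
if bot.read_gripper_width()>.45:place(mat(-.02,-.055),z)
bot.move_linear([*mat(0.02,.2),.2],speed=.25)
for c in("top","side"):np.save(c+".npy",bot.camera(c))
a=np.load("top.npy")[130:290,170:360,::-1];b=np.load("side.npy")[155:315,195:355,::-1]
cv2.imwrite("pics/m6.png",cv2.resize(np.hstack([a,b]),None,fx=2.28,fy=2.28,interpolation=cv2.INTER_CUBIC))
for t in("carrier_black_centre","carrier_blue_centre"):
    for c in("top","side"):
        bot.camera(c)
        for d in bot.search_frame(c,t)[:1]:
            x,y,w,h=d["bbox"];p=toworld(c,(x+w/2,y+h/2),.02)[:2]-MC;print(t,c,round(d["confidence"],2),p@XM,p@YM)
E
```

```text
[ 0.49431272 -0.01424656] 0.8507493001765152 [np.float64(0.049), np.float64(0.063)]
hit True z -0.034034325503605196 w 48.558939896881014 f 75.08278983877972
lifted w 48.304189481295126 f 61.83139085769653 t 56.1
over w 48.23935239509468 f 61.80121064186096
placed at z -0.023643639896453544 t 60.1083
carrier_black_centre top 0.88 -0.030920028539101307 0.054753749931001315
carrier_black_centre side 0.79 -0.014401208566173326 0.07402320710253293
carrier_blue_centre top 0.81 -0.02616036523593887 -0.05878988406710091
carrier_blue_centre side 0.63 -0.022974516020111323 -0.04530448505226705
```

View pics/m6.png

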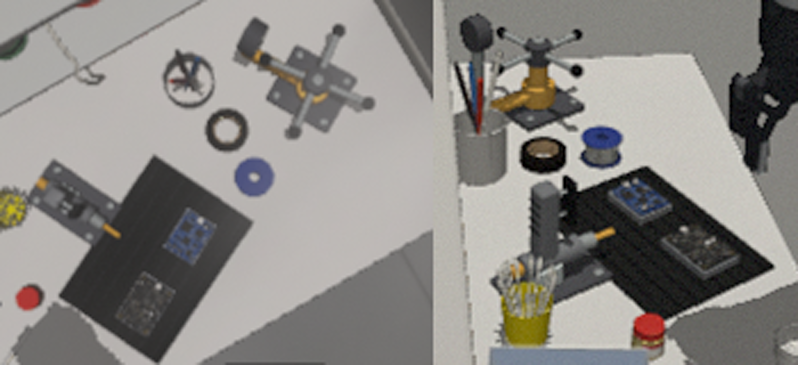

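Both boards lie flat on the mat: blue at (190,236) and black at (146,304) in the left half. Next I open the valve in two strokes, keeping away from the gauge.

```bash
cat >> h.py <<'E'
HO=np.array([.004,.004]);ZO=.026
def wp(rel,r=.048):
    t=WYAW+np.radians(rel);return HUB+HO+r*np.array([np.cos(t),np.sin(t)])
def stroke(r0,r1,step=12,z=.071,lim=14):
    q=Qbest([*wp(r0),.16],WYAW+np.pi/2)
    bot.move_pose([*wp(r0),.13],q)
    if bot.move_linear([*wp(r0),z-ZO],speed=.12,until_force=6):print("blocked going down",bot.read_position());return None
    s=np.sign(r1-r0);hit=False
    for r in np.arange(r0+s*step,r1+s*.1,s*step):
        hit=bot.move_linear([*wp(r),z-ZO],speed=.07,until_force=lim)
        if hit:break
    p=bot.read_position()[:2]-HUB-HO;a=(np.degrees(np.arctan2(p[1],p[0])-WYAW))%360
    print("stroke end rel",a.round(1),"cmd",r,"hit",hit,"f",bot.read_ft_force().round(1),"t",bot.read_clock())
    b=wp(a-s*8);bot.move_linear([*b,z-ZO],speed=.1)
    bot.move_linear([*b,.13],speed=.2);return a
def shot(name,boards=True):
    ims=[bot.camera("top")[130:290,170:360,::-1],bot.camera("side")[155:315,195:355,::-1]]
    cv2.imwrite(f"pics/{name}.png",cv2.resize(np.hstack(ims),None,fx=2.28,fy=2.28,interpolation=cv2.INTER_CUBIC))
E
python3 - <<'E'
from h import *
bot.set_gripper(0)
bot.move_linear([*mat(-.02,-.1),.2],speed=.25)
a=stroke(146,286)
if a is not None:
    bot.move_pose([.45,.0,.25],Qbest([.45,0,.25],WYAW+np.pi/2));bot.camera("side");np.save("side.npy",bot.camera("side"))
    shot("m7")
E
```

```text
stroke end rel 278.1 cmd 278.0 hit False f [-0.8 -3.1  0.4] t 69.675
```

View pics/m7.png

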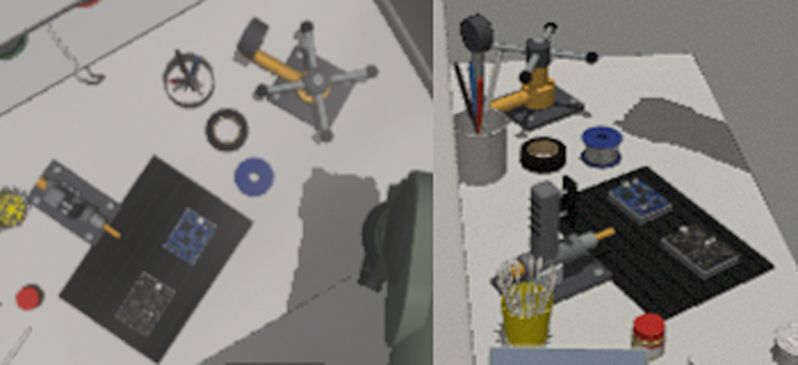

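The wheel has turned to roughly 123° (balls at (306,29), (373,71), (326,135), (260,91)). The boards are untouched. Second stroke to the stop.

```bash
python3 - <<'E'
from h import *
bot.move_pose([*wp(150,.08),.16],Qbest([*wp(150,.08),.16],WYAW+np.pi/2))
a=stroke(84,252,lim=10)
bot.move_pose([.45,.0,.25],Qbest([.45,0,.25],WYAW+np.pi/2));shot("m8")
E
```

```text
stroke end rel 206.9 cmd 216.0 hit True f [-3.9 -1.5  2.2] t 76.875
```

View pics/m8.png

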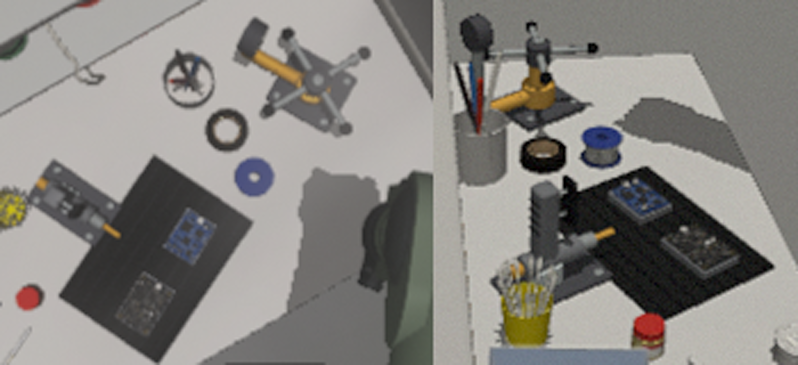

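The wheel has now reached its stop, about 236–240° (balls at (288,34), (364,53)). The boards are in place. Now the blow gun.

```bash
python3 - <<'E'
from h import *
G=lambda dx:mat(.1467+dx,0)+HO
bot.set_gripper(1.0)
q=Qbest([*G(-.006),.17],MYAW)
bot.move_pose([*G(-.006),.17],q)
h=bot.move_linear([*G(-.006),.058],speed=.08,until_force=5);print("blocked",h,bot.read_position())
if not h:
    h=bot.move_linear([*G(0),.058],speed=.05,until_force=5);print("side",h)
    f0=bot.read_ft_force()
    bot.set_gripper(0,grasp_force=30)
    f=bot.read_ft_force()-f0
    print("w",bot.read_gripper_width()*85,"pad",bot.read_finger_force(),"fx",f[:2]@XM,"fy",f[:2]@YM,bot.read_clock())
E
```

```text
blocked False [0.49016899 0.39207004 0.05861537]
side False
w 32.24342897215158 pad 33.15042436122894 fx -10.899039244247545 fy 0.12065011209733978 83.9667
```

The opening reads 34 mm (after the ~1.7 mm reading bias seen on the boards), which is fully squeezed. I'll hold it, then let go.

```bash
python3 - <<'E'
from h import *
for _ in range(3):
    bot.wait(.9);print(bot.read_gripper_width()*85,bot.read_finger_force(),bot.read_clock())
p=bot.read_position()
bot.set_gripper(1.0);p2=p[:2]-.006*XM
bot.move_linear([*p2,p[2]],speed=.05);bot.move_linear([*p2,.17],speed=.12)
bot.move_pose([.45,.0,.25],Qbest([.45,0,.25],WYAW+np.pi/2));bot.set_gripper(0);print(bot.read_clock())
shot("m9")
E
```

```text
32.42961593186076 33.13412547111511 84.8667
32.500932956446086 33.13472092151642 85.7667
32.62180379961713 33.13366323709488 86.6667
91.5333
```

View pics/m9.png

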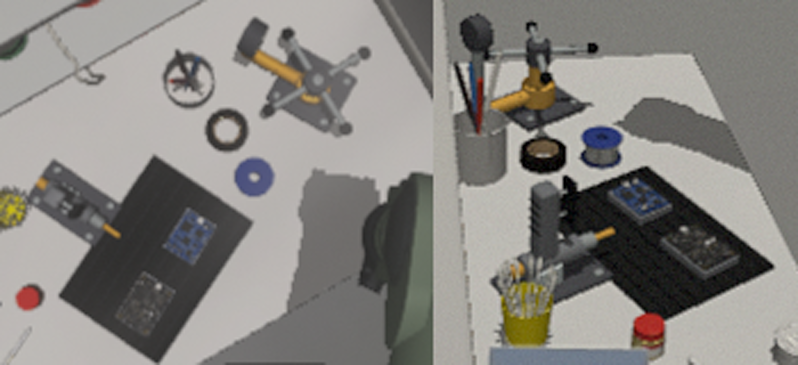

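The trigger is back out (black blade clear of the grip at (570,195)), both boards are still on the mat and the wheel is still open. Next I shut the valve and check it numerically from the ball pixels.

```bash
cat >> h.py <<'E'
def wheel_mod(): # wheel angle modulo 90 deg from the dark balls in the top picture
    g=cv2.GaussianBlur(bot.camera("top").max(2).astype(np.float32),(3,3),0);S=[]
    for th in range(90):
        v=0
        for k in range(4):
            if True:
                a=WYAW+np.radians(th+90*k);u,w=topix("top",[*(HUB+.074*np.array([np.cos(a),np.sin(a)])),.09]);v+=g[int(round(w)),int(round(u))]
        S.append(v)
    return int(np.argmin(S)),float(min(S)),float(np.median(S))
E
python3 - <<'E'
from h import *
print("open check",wheel_mod())
bot.move_pose([*wp(240,.09),.16],Qbest([*wp(240,.09),.16],WYAW+np.pi/2))
a=stroke(279,99)
bot.move_pose([.45,.0,.25],Qbest([.45,0,.25],WYAW+np.pi/2));print(wheel_mod())
E
```

```text
open check (55, 307.4375, 721.40625)
stroke end rel 98.8 cmd 99.0 hit False f [ 0.3 -2.3  0.7] t 98.35
(73, 313.625, 734.0625)
```

```bash
python3 - <<'E'
from h import *
bot.move_pose([*wp(200,.09),.16],Qbest([*wp(200,.09),.16],WYAW+np.pi/2))
a=stroke(208,90,lim=10)
bot.move_pose([.45,.0,.25],Qbest([.45,0,.25],WYAW+np.pi/2));print(wheel_mod())
for t in("carrier_black_centre","carrier_blue_centre"):
    for d in bot.search_frame("top",t)[:1]:
        x,y,w,h=d["bbox"];p=toworld("top",(x+w/2,y+h/2),.02)[:2]-MC;print(t,round(d["confidence"],2),p@XM,p@YM)
E
```

```text
stroke end rel 110.4 cmd 100.0 hit True f [-0.8 -3.2  2. ] t 104.675
(86, 302.6875, 734.4375)
carrier_black_centre 0.77 -0.02405896368465091 0.057268001267417976
carrier_blue_centre 0.61 0.024377488394365147 0.019119691652227766
```

```bash
python3 - <<'E'
from h import *
im=bot.camera("top").astype(int)
m=((im[:,:,2]-im[:,:,0])>18).astype(np.uint8);m[:190]=0;m[290:]=0;m[:,:190]=0;m[:,345:]=0
n,l,s,c=cv2.connectedComponentsWithStats(cv2.dilate(m,np.ones((3,3),np.uint8)))
for i in range(1,n):
    if s[i,4]>40:p=toworld("top",c[i],.02)[:2]-MC;print(s[i],"mat",(p@XM).round(3),(p@YM).round(3))
for cn in("top","side"):
    bot.camera(cn)
    for t in("carrier_black_centre","carrier_blue_centre"):
        for d in bot.search_frame(cn,t)[:3]:
            x,y,w,h=d["bbox"];p=toworld(cn,(x+w/2,y+h/2),.02)[:2]-MC;print(cn,t,round(d["confidence"],2),np.round(d["bbox"]),(p@XM).round(3),(p@YM).round(3))
print(bot.read_position(),bot.read_ft_force())
E
```

```text
[272 198  19  19 291] mat -0.049 -0.172
[242 222  22  24 332] mat -0.02 -0.052
top carrier_black_centre 0.62 [218. 251.  31.  25.] -0.023 0.06
top carrier_black_centre 0.4 [246. 223.  19.  24.] -0.029 -0.052
top carrier_blue_centre 0.84 [246. 224.  17.  21.] -0.025 -0.054
side carrier_black_centre 0.7 [297. 254.  31.  22.] -0.016 0.069
side carrier_blue_centre 0.52 [275. 234.  24.  19.] -0.02 -0.041
[4.50089929e-01 9.98682835e-05 2.49728600e-01] [-0.07979074  0.73384172  0.14186293]
```

The blue board is where I put it; the earlier report was a false detection. The valve is shut, so I'm handing in.

```bash
python3 -c "
from cell import bot
print(bot.close_job())"
```

```text
the job is handed in; nothing more can be done
None
```

The job is handed in, with no verdict shown yet: both boards present (black and blue; no green today) lie flat on the mat, the valve was fully opened, the trigger was held fully squeezed for over 2.5 s and let go, and the wheel is back at its shut stop.

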